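# Clamp and lock a well plate on the shaker

## Robot

A 7-joint arm with a two-finger parallel gripper is mounted at the origin on a cart in front of the work surface, level with it; the furniture and walls round the work are solid. World frame = base frame: x ahead of the robot, y to its left, z up, the work surface at z = 0. Lengths are in mm, angles in rad, forces in N, time in s.
With the tool pointing down it reaches from about 400 to 875 mm from the base axis. Payload 4.4 kg.
Tool frame: the origin (TCP) lies where the fingers leave the gripper's body, on its centre line; the fingertips stand 73 mm ahead of it and the grasp point (between the pads) lies 54 mm ahead of it; z points along the fingers, y is the line along which they close (so a half turn about z gives the same grasp; the last joint's range is limited). The gripper opens to 85 mm and grips with 20 to 120 N. Pads are 22 mm wide; open, the fingers measure 114 mm over their backs; the gripper's body (76 mm by 85 mm) begins 54 mm behind the grasp point. The pads swing forward as they close: fully open they stand 13 mm farther back than shut.
Start: joints at [-1.328, 0.628, 0.038, 1.517, -0.027, 0.996, -0.02], TCP at [197.523, 619.275, 303.913] pointing down, gripper open.
Joint ranges: [-3.06, 3.06], [-0.37, 2.12], [-1.25, 1.32], [0.18, 2.47], [-1.1, 4.24], [0.23, 1.98], [-2.94, 2.94]. Speed limits (rad/s): [2.57, 2.57, 3.14, 3.14, 3.14, 3.14, 3.14].

## Interface

Orientations are given as [roll, pitch, yaw] about the fixed x, y, z axes, in that order (R = Rz(yaw) Ry(pitch) Rx(roll)).
In Python, from cell import ctrl gives the robot as it stands.
- The arm moves only by the tool send_rows, never from a script. Its argument "rows" is a list that holds one entry, the list of rows, each a list of 6 numbers: the shift along the tool's x, y, z in cm, then the turn, a rotation vector about the tool's x, y, z in rad. In form: [[[tx, ty, tz, wx, wy, wz], ...]]. A call has 1 to 10 rows; each row is the pose to reach, as a shift and turn from the pose commanded when the call began, along the tool's axes at that moment; what a row does not reach only later rows make up. A row lasts 1/10 s, in which the tool goes at most 50 mm and 8.59 degrees, less where a joint would pass 70% of its speed; a pose out of reach is approached as far as the arm can. A call with a gripper value outside its range is refused whole. "grip" is the closure in counts, from 0 (fully open) to 255 (shut), set as the call begins (left out, the last holds). The fingers move at their own pace and stop on an object; the grip force is fixed at half the most. Time passes only in rows, so rows that repeat a pose let the fingers close. It gives the time, the measured TCP pose, the force, the opening and the grip force at its end, in the units of the state.
- ctrl.read_state(): the state, without advancing time (a new reading comes with each control period).
- ctrl.get_image(name): name is "side" or "top" or "wrist"; returns a dict with "pixels" (480x640x3 uint8, red, green, blue), "fx", "fy", "cx", "cy" (pixels), "extrinsics" (4x4, takes a point from camera to world coordinates); the wrist camera has in their place "mount" (4x4, takes a point from camera to tool coordinates, whose origin is the TCP and whose axes are the flange's). Camera axes: x right, y up, looking along -z (the intrinsics and any distortion apply to the point x, -y, -z); pixel columns grow to the right and rows downward; lengths in mm; the calibration is good to about 2 mm. A picture is of the moment at which its call begins: read the wrist's pose just before it. There is no depth.
- ctrl.finish_job(): hands the job in; it is judged then, once.
The state is a dict: "clock": time; "qpos": joint angles; "qd": joint speeds; "tau": joint torques, N m; "eef_pos": TCP position; "tool_rot": TCP orientation; "force": force on the tool from outside, world axes, zero at the start; "torque": the same for the moment, N m; "width": finger opening in mm; "gripper_force": force on a finger pad.
Only numpy, scipy, OpenCV 4.12 (cv2) and the standard library are available. Lean on these libraries where they do the work, as an engineer would, in place of code of your own. Each camera call takes 0.05 s, during which the arm holds its last target. There are 200 camera calls.

## Task

The 96-well plate lies loose in the nest on top of the plate shaker. Clamp it ready for shaking: with the fingertips, push the red knob along the long leg of its L-shaped slot, so that the clamp slides the plate against its two stops, then push the knob sideways to the very end of the short leg, where it locks, and leave it there. Only push the knob, never pinch it; do not touch the open plate, and leave everything else on the bench where it is.

Things in the scene. Friction and masses are not known exactly. Their poses are not given: they have to be found in the camera images.
- shaker: White plate shaker, fixed, 270 x 215 mm (x, y), grey dial panel on its -x side. Origin: centre of its underside, on the bench; place and yaw vary. The flat aluminium table on it has its top at z = 72 mm, x -126 to 118, y -92 to 92 mm. The table's front part carries a slotted cover plate, its back part the plate nest. Only the knob stands more than 3 mm above the cover plate's top.
- cover (a point): Middle of the top face of the grey cover plate with the 13 mm wide L-shaped slot, 86 mm above the bench; axes as the shaker's. The plate is 77 mm (x) by 110 mm (y), flat. Behind it (+x) stands the clamp bar, 90 mm wide in y, 1 mm lower, which goes with the knob.
- nest (a point): Where the well plate's origin lies when it is against its stops, on the table, 63 mm in +x from the shaker's origin; axes as the shaker's. Two dark stops, 10 mm high, face it 42 mm farther in +x; side rails 7 mm high, inner faces at y = -67 and +67 mm.
- slot_start (a point): Centre line of the slot at the open end of the long leg, at the cover plate's top face (86 mm above the bench); axes as the shaker's. The knob's centre can be up to 10 mm past it at the start. The long leg runs along the shaker's +x.
- slot_corner (a point): Corner of the L at the cover plate's top face, 45 mm in +x (shaker) from slot_start. The short leg runs from here along the shaker's +y.
- slot_end (a point): Closed end of the short leg at the cover plate's top face, 25 mm in +y (shaker) from slot_corner: the knob's locked place.
- knob (a point): Middle of the red knob, on its axis, 15 mm above the cover plate's top face. Round upright plastic knob, 18 mm across, 28 mm high, its underside 1 mm above the cover plate, on a 10 mm steel pin that runs in the 13 mm slot (1.5 mm play each side; the slot points give the centre line). Captive: it cannot be lifted or turned, only slid, and it stays where it is left.
- knob_front: The quarter of the red knob's round side that looks to the shaker's -x (push here to go along the long leg). Origin: on its surface, 9 mm from the knob's axis, at mid-height; axes as the shaker's.
- knob_back: The quarter of the red knob's round side that looks to the shaker's +x (opposite knob_front). Origin: on its surface, 9 mm from the knob's axis, at mid-height; axes as the shaker's.
- knob_right: The quarter of the red knob's round side that looks to the shaker's -y (push here to go along the short leg). Origin: on its surface, 9 mm from the knob's axis, at mid-height; axes as the shaker's.
- knob_left: The quarter of the red knob's round side that looks to the shaker's +y (opposite knob_right). Origin: on its surface, 9 mm from the knob's axis, at mid-height; axes as the shaker's.
- clamp_slide (a joint): Travel of knob and clamp bar along the shaker's +x, m: 0 at the open end of the long leg, 0.045 at the corner, 0.0465 against the end wall. Starts at 0 to 0.010. Friction 3 N. A sprung rubber pad meets the plate on the way and adds up to 2.5 N at the end. The pin enters the short leg only when this is above about 0.0435.
- lock_knob (a joint): Travel of the knob along the shaker's +y (across the clamp bar), in m: 0 in the long leg, 0.025 on the centre line at the end of the short leg, 0.0265 hard against its end wall. The slot walls hold it near 0 all along the long leg. Friction 1.5 N.
- well_plate: White 96-well plate, 84 x 128 x 16 mm (x, y, z), 45 g, loose on the shaker's table in the nest, its axes along the shaker's. Origin: centre of its underside. At the start it lies 4 to 16 mm short of the stops; against the stops its origin is 63 mm in +x from the shaker's origin. Its top is 88 mm above the bench.
- tube_rack: White tube rack with tubes, 60 x 172 x 47 mm, on the bench left of the shaker. Origin: centre of its underside. Leave alone.
- tip_box_open: Open pipette tip box, 91 x 122 x 75 mm, far left. Origin: centre of its underside. Leave alone.
- petri_dish: Petri dish, 90 mm across, 15 mm high, left at the back. Origin: centre of its underside. Leave alone.
- buffer_bottle: White bottle with blue cap, 68 mm across, 142 mm high, on the right. Origin: centre of its underside. Leave alone.
- bench_timer: White bench timer, 58 x 72 x 21 mm, right of the shaker. Origin: centre of its underside. Leave alone.
- blue_marker: Marker with blue cap, 13 x 130 x 14 mm, lying on the right near the front edge. Origin: centre of its underside. Leave alone.
- green_tube: Small green microtube, 17 x 39 x 13 mm, lying near the front edge on the left. Origin: centre of its underside. Leave alone.
Not all that is in view belongs to the job. What is shaped like the well_plate but pink is not meant.

How it is judged:
By the outcome, as a careful person would: the job done as asked, in the order asked, and still so for the second after the job is handed in, with the robot touching nothing.
It also fails if it takes over 35 s, if anything falls off the work surface, if the arm or the gripper's body presses on something with over 40 N, if the wrist force passes 120 N, or if a joint passes its speed limit or range.

## Working session

There is one attempt and no reset: what is moved stays moved. The work goes in short steps, Python scripts to look and compute and a tool call to move; the robot and the scene stay as the last step left them, time stands still between calls to the robot, and variables do not carry over. Pictures are saved under pics/ and viewed, at most 10 in all, crops included, and the job is handed in when it is done.

Besides the shell and the picture viewer there is one more tool, called after "Request:" in YAML: its name, and indented under it one key for each argument. send_rows: Moves the arm, as the interface text tells. Its arguments: {"type":"object","properties":{"rows":{"type":"array","items":{"type":"array","items":{"type":"array","items":{"type":"number"}}}},"grip":{"type":"number"}},"required":["rows"]}

```bash
mkdir -p pics; cat > h.py <<'E'
import numpy as np, cv2
from cell import ctrl
def grab(n):
    s=ctrl.read_state(); return ctrl.get_image(n), s
def ray(im,uv):
    E=np.array(im['extrinsics']); d=np.array([(uv[0]-im['cx'])/im['fx'],-(uv[1]-im['cy'])/im['fy'],-1.])
    return E[:3,3],E[:3,:3]@d
def onz(im,uv,z):
    o,d=ray(im,uv); return o+d*(z-o[2])/d[2]
def red(im):
    h=cv2.cvtColor(im['pixels'],cv2.COLOR_RGB2HSV)
    return ((((h[...,0]<8)|(h[...,0]>172))&(h[...,1]>150)&(h[...,2]>80))*255).astype(np.uint8)
E
python3 - <<'E'
from h import *
print(ctrl.read_state())
for n in('top','side'):
    im,s=grab(n); cv2.imwrite(f'pics/{n}1.png',im['pixels'][...,::-1]); print({k:v for k,v in im.items() if k!='pixels'})
    c=cv2.connectedComponentsWithStats(red(im)); print([(c[2][i].tolist(),c[3][i].round(1).tolist()) for i in range(1,c[0]) if c[2][i][4]>20])
E
```

```text
{'clock': 0.0, 'qpos': array([-1.3277979 ,  0.62934397,  0.03842431,  1.51840365, -0.02702026,
        0.99626789, -0.020018  ]), 'qd': array([-7.57907465e-04, -7.26048696e-04, -1.27704499e-03, -1.18851427e-03,
        2.56686852e-04,  3.75537995e-05, -6.73347909e-04]), 'tau': array([-9.20332859e-04, -5.63391709e+01,  1.22570280e+00, -1.93454736e+01,
        1.09355879e-02,  1.04818345e-02,  1.65523420e-05]), 'eef_pos': array([197.35105135, 618.79521014, 302.97861564]), 'tool_rot': array([-3.13968697e+00, -1.67245829e-06,  2.83277866e+00]), 'force': array([ 0.50947194, -0.53708907,  0.19681927]), 'torque': array([ 0.04340112, -0.01114665, -0.00974331]), 'gripper_force': 0.0, 'width': 85.80608968770073}
{'fx': 528.7530630635439, 'fy': 528.7530630635439, 'cx': 313.68883761297514, 'cy': 236.98477810159673, 'extrinsics': array([[-1.93214417e-02,  9.96407831e-01, -8.24506883e-02,
         4.02575834e+02],
       [-9.99811227e-01, -1.90866985e-02,  3.63439698e-03,
         2.63695961e+01],
       [ 2.04763018e-03,  8.25053456e-02,  9.96588518e-01,
         1.47798228e+03],
       [ 0.00000
[... 197 characters left out ...]
0789279, 'cx': 323.0234665674006, 'cy': 233.101959573989, 'extrinsics': array([[ 9.77212364e-01,  9.81061952e-02, -1.88231691e-01,
         2.37098365e+02],
       [-2.10992300e-01,  3.52027783e-01, -9.11898398e-01,
        -1.28539958e+03],
       [-2.32000972e-02,  9.30833827e-01,  3.64705554e-01,
         6.21246930e+02],
       [ 0.00000000e+00,  0.00000000e+00,  0.00000000e+00,
         1.00000000e+00]])}
[([26, 45, 31, 25, 462], [40.2, 56.4]), ([40, 112, 24, 26, 465], [50.6, 125.8]), ([397, 137, 12, 9, 85], [403.2, 140.8]), ([43, 139, 30, 41, 848], [57.9, 159.6]), ([391, 169, 11, 22, 89], [395.8, 183.9]), ([394, 211, 11, 4, 25], [398.9, 212.5]), ([338, 233, 5, 11, 52], [340.0, 237.7])]
```

View pics/top1.png

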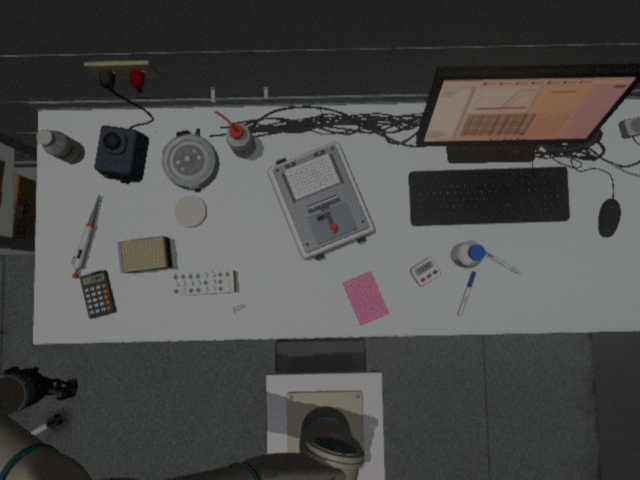

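View pics/side1.png

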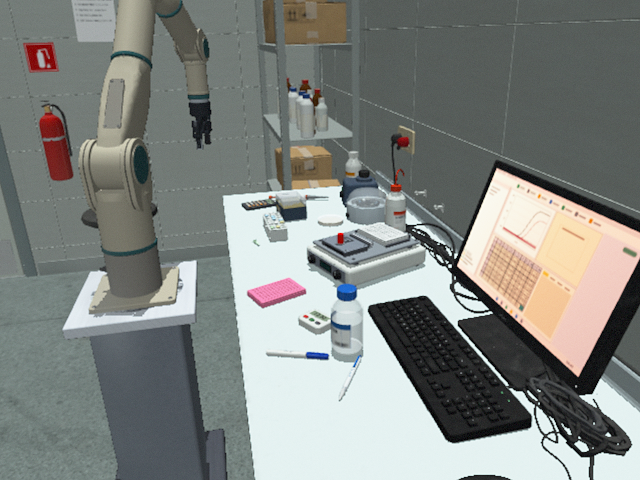

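The top view shows the shaker at about (320,200), yawed to the left, with the knob at (333,226). The side view has the knob at (340,238). Next I'll triangulate the knob and get the shaker's yaw.

```bash
python3 - <<'E'
from h import *
t,_=grab('top'); s,_=grab('side')
o1,d1=ray(t,(333.4,226.2)); o2,d2=ray(s,(340,237.7))
k=np.linalg.lstsq(np.c_[d1,-d2],o2-o1,rcond=None)[0]
print('tri',o1+k[0]*d1,o2+k[1]*d2,'top z=112',onz(t,(333.4,226.2),112))
p=t['pixels']
cv2.imwrite('pics/crop.png',cv2.resize(p[135:265,260:385],None,fx=4.5,fy=4.5,interpolation=cv2.INTER_CUBIC)[...,::-1])
h=cv2.cvtColor(p,cv2.COLOR_RGB2HSV); 
# table (grey, darker than white bench)
g=cv2.cvtColor(p,cv2.COLOR_RGB2GRAY); m=np.zeros_like(g); m[135:265,260:385]=(g[135:265,260:385]<150)*255
c=max(cv2.findContours(cv2.morphologyEx(m,cv2.MORPH_OPEN,np.ones((3,3))),0,2)[0],key=cv2.contourArea)
r=cv2.minAreaRect(c); b=cv2.boxPoints(r); print(r,[onz(t,q,72).round(1) for q in b]); print(np.percentile(g[135:265,260:385],[5,25,50,75,95]))
E
```

```text
tri [543.81207673 -30.78052057 101.19863864] [542.77315755 -30.57515332 101.08353719] top z=112 [542.70402776 -30.33215741 112.        ]
((322.0, 199.5), (129.0, 124.0), 90.0) [array([799. , 161.4,  72. ]), array([ 792.7, -174.8,   72. ]), array([ 443.3, -164.2,   72. ]), array([449.6, 165.2,  72. ])]
[ 72.  95. 126. 128. 130.]
```

View pics/crop.png

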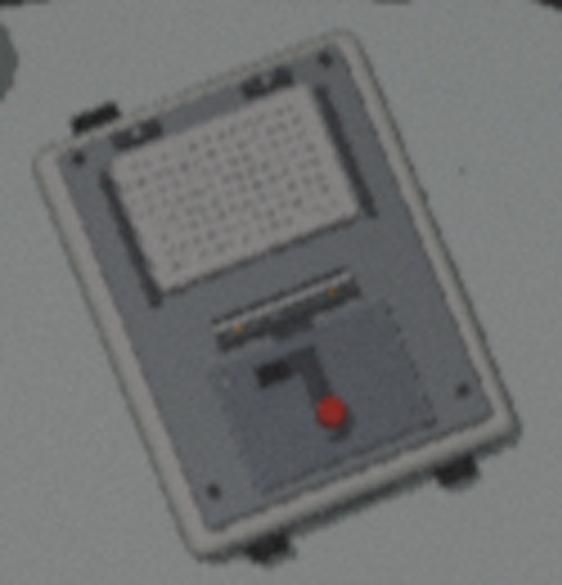

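The crop shows the knob at (331,411), the slot's corner at about (305,360) and the slot's end at about (270,373). The screw holes give a shaker yaw of about 21°. Triangulation puts the knob at about (543,-31). I'll move towards a hover in front of it.

Request:
send_rows:
  rows:
    - [[-4,-3,0,0,0,0.06],[-8,-6,0,0,0,0.12],[-12,-9,0,0,0,0.18],[-16,-12,0,0,0,0.24],[-20,-15,0,0,0,0.3],[-24,-17.5,0,0,0,0.36],[-28,-20.5,0,0,0,0.42],[-32,-23.3,0,0,0,0.48],[-33.5,-27,0,0,0,0.54],[-35,-31,0,0,0,0.6]]
  grip: 255

```text
clock: 1.2
eef_pos: [437.5, 215.9, 303.8]
tool_rot: [3.141, 0.0, 2.229]
force: [-0.2, -0.0, -0.4]
width: 0.3
gripper_force: 0.0
```

Request:
send_rows:
  rows:
    - [[-4,-2.1,0.5,0,0,0.05],[-8,-4.2,1,0,0,0.1],[-12,-6.3,2,0,0,0.15],[-16,-8.4,3,0,0,0.2],[-20,-10.5,4,0,0,0.25],[-24.4,-12.6,4,0,0,0.294],[-24.4,-12.6,4,0,0,0.294]]

```text
clock: 1.9
eef_pos: [488.1, -60.3, 264.1]
tool_rot: [3.141, 0.005, 1.927]
force: [-1.0, 0.0, 0.5]
width: 0.1
gripper_force: 0.0
```

```bash
python3 - <<'E'
from h import *
from scipy.spatial.transform import Rotation as R
im,s=grab('wrist'); print({k:v for k,v in im.items() if k!='pixels'},s['eef_pos'],s['tool_rot'])
T=np.eye(4);T[:3,:3]=R.from_euler('xyz',s['tool_rot']).as_matrix();T[:3,3]=s['eef_pos'];np.save('T.npy',T@im['mount']);np.save('p.npy',im['pixels'])
im['extrinsics']=T@im['mount']
cv2.imwrite('pics/w1.png',im['pixels'][...,::-1])
c=cv2.connectedComponentsWithStats(red(im)); print([(c[2][i].tolist(),c[3][i].round(1).tolist(),onz(im,c[3][i],112)) for i in range(1,c[0]) if c[2][i][4]>50])
E
```

```text
{'fx': 334.8691026501385, 'fy': 334.8691026501385, 'cx': 319.1038842680541, 'cy': 236.20103418118995, 'mount': array([[-3.51774199e-04,  9.55128473e-01,  2.96191621e-01,
         7.57037695e+01],
       [ 9.99999563e-01,  5.92387210e-04, -7.22612764e-04,
         5.10769789e-01],
       [-8.65648154e-04,  2.96191237e-01, -9.55128264e-01,
        -7.04930494e+01],
       [ 0.00000000e+00,  0.00000000e+00,  0.00000000e+00,
         1.00000000e+00]])} [488.08924202 -60.25421386 264.10661283] [3.14138222 0.00525367 1.92660111]
[([395, 217, 27, 29, 560], [407.9, 231.4], array([543.18081584, -29.81047779, 112.        ]))]
```

View pics/w1.png

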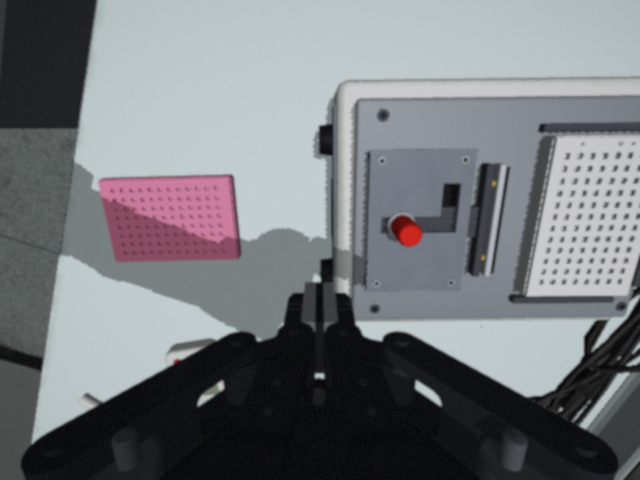

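The wrist view shows the knob at (408,231), with its base at about (402,222). The slot corner is at about (450,223) and the slot end at (452,187). The cover edges run from (369,150) to (466,290), and the table screws are at (383,115) and (375,309).

```bash
python3 - <<'E'
from h import *
im={'extrinsics':np.load('T.npy'),'fx':334.869,'fy':334.869,'cx':319.104,'cy':236.2}
p=np.load('p.npy'); g=cv2.cvtColor(p,cv2.COLOR_RGB2GRAY)
P=lambda q,z:onz(im,q,z)[:2]
A,B=P((383,115.5),72),P((375,309),72); d=A-B; print('yaw from table screws',np.degrees(np.arctan2(-d[0],d[1])))
cs=[(382,160),(466,160),(462,283),(376,283.5)]
w=[P(q,86) for q in cs]
for a,b in((3,0),(2,1)):
    d=w[b]-w[a]; print('cover y',np.degrees(np.arctan2(-d[0],d[1])),np.linalg.norm(d))
for a,b in((0,1),(3,2)):
    d=w[b]-w[a]; print('cover x',np.degrees(np.arctan2(d[1],d[0])))
sub=g[165:250,375:475]; m=((sub<45)*255).astype(np.uint8)
n,l,st,ce=cv2.connectedComponentsWithStats(m); print([(s.tolist(),c) for s,c in zip(st,ce) if s[4]>30][1:], sub[::7,65:85:3])
y=np.radians(21.1); X=np.array([np.cos(y),np.sin(y)]); Y=np.array([-X[1],X[0]])
c=np.mean(w,0); k=np.array([543.2,-30.]); S=lambda q:((np.array(q)-c)@X,(np.array(q)-c)@Y)
print('cover centre',c,'knob in cover',S(k))
for n,q in dict(end_lt=(443,184),end_rt=(460,184),corner_rb=(456,232),leg_b=(430,232),leg_t=(430,217),start_l=(382,226),red_top=(411,237)).items(): print(n,S(P(q,115 if n=='red_top' else 86)))
E
```

```text
yaw from table screws 21.14334191310607
cover y 20.76264066797284 98.32764972450512
cover y 26.016436146485102 98.38743819985264
cover x 20.361192111451306
cover x 20.702425444751448
[([68, 20, 17, 23, 319], array([75.69278997, 30.54545455])), ([17, 52, 19, 23, 198], array([24.0959596 , 59.83333333])), ([96, 72, 4, 13, 45], array([97.71111111, 78.6       ]))] [[123 121 122 123 122 122 123]
 [122 123 124 121 122 123 123]
 [121 122 122 121 122 121 122]
 [119  89  26  23  14   9  29]
 [117  64  29  25  15  14  38]
 [114  45  28  18  13  14  59]
 [107  58  55  55  55  42  86]
 [ 99  72  70  69  62  42 106]
 [ 70  71  72  71  63  52 115]
 [ 69  68  70  67  49  67 117]
 [120 120 120 121 121 120 118]
 [119 121 121 121 120 121 118]
 [119 121 120 116 122 120 117]]
cover centre [560.26736146 -26.46659972] knob in cover (np.float64(-17.195068025270473), np.float64(2.847697368703749))
end_lt (np.float64(13.536636790430645), np.float64(31.48456554172934))
end_rt (np.float64(26.140087334394757), np.float64(31.321087413609142))
corner_rb (np.float64(27.275958558648806), np.float64(-5.857397630637268))
leg_b (np.float64(7.131196467278395), np.float64(-5.592851764153942))
leg_t (np.float64(6.090446027403198), np.float64(6.388485517082443))
start_l (np.float64(-30.26114169142666), np.float64(-0.2752460533996179))
red_top (np.float64(-15.570833779075274), np.float64(-0.12147923999939456))
```

```bash
cat >> h.py <<'E'
y=np.radians(21.1); X=np.array([np.cos(y),np.sin(y)]); Y=np.array([-X[1],X[0]]); C=np.array([560.3,-26.5])
def tell():
    s=ctrl.read_state(); d=s['eef_pos'][:2]-C; f=s['force']
    print('clock',s['clock'],'TCP in cover',(d@X).round(2),(d@Y).round(2),'z',s['eef_pos'][2].round(2),'rot',s['tool_rot'].round(4),'F',(f[:2]@X).round(2),(f[:2]@Y).round(2),f[2].round(2))
    return s
def to(x,yy,z,yaw=np.pi/2+y):
    from scipy.spatial.transform import Rotation as R
    s=tell(); r=R.from_euler('xyz',s['tool_rot']); g=R.from_euler('xyz',[np.pi,0,yaw])
    print('shift cm',(r.inv().apply(np.r_[C+x*X+yy*Y,z]-s['eef_pos'])/10).round(2),'turn',(r.inv()*g).as_rotvec().round(4))
E
python3 -c "
from h import *
to(-56,0,167)"
```

```text
clock 1.95 TCP in cover -78.62 -1.65 z 263.88 rot [-3.1414e+00  1.9000e-03  1.9313e+00] F 0.18 1.14 0.62
shift cm [0.2  2.26 9.69] turn [-0.0002  0.0019 -0.0078]
```

Request:
send_rows:
  rows:
    - [[0.1,0.7,2,0,0,0],[0.1,1.3,5,0,0,0],[0.1,1.9,8,0,0,0],[0.1,1.9,9.2,0,0,0],[0.1,1.9,9.2,0,0,0],[0.1,1.9,9.2,0,0,0]]

```text
clock: 2.55
eef_pos: [504.7, -44.3, 172.6]
tool_rot: [3.141, 0.0, 1.939]
force: [-0.6, -0.7, 0.6]
width: -0.1
gripper_force: 0.0
```

```bash
python3 -c "
from h import *
from scipy.spatial.transform import Rotation as R
im,s=grab('wrist');T=np.eye(4);T[:3,:3]=R.from_euler('xyz',s['tool_rot']).as_matrix();T[:3,3]=s['eef_pos'];im['extrinsics']=T@im['mount']
cv2.imwrite('pics/w2.png',im['pixels'][...,::-1])
to(-45,0,167)"
```

```text
clock 2.6 TCP in cover -58.01 3.12 z 172.98 rot [3.1402e+00 5.0000e-04 1.9390e+00] F -0.98 -0.29 -0.35
shift cm [-0.31  1.3   0.6 ] turn [ 0.0014  0.0005 -0.    ]
```

View pics/w2.png

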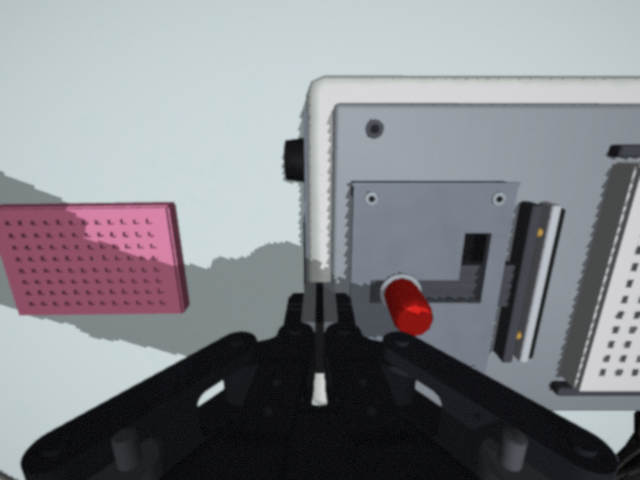

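The view confirms the closed fingers are in front of the knob and nearly on its line, with the knob's top at (413,318). I'll start the push.

Request:
send_rows:
  rows:
    - [[-0.15,0.6,0.3,0,0,0],[-0.3,1.3,0.5,0,0,0],[-0.3,1.8,0.5,0,0,0],[-0.3,2.3,0.5,0,0,0],[-0.3,2.8,0.5,0,0,0],[-0.3,3.3,0.5,0,0,0],[-0.3,3.8,0.5,0,0,0],[-0.3,4.3,0.5,0,0,0],[-0.3,4.8,0.5,0,0,0],[-0.3,4.8,0.5,0,0,0]]

```text
clock: 3.6
eef_pos: [551.5, -29.7, 166.8]
tool_rot: [3.14, 0.0, 1.939]
force: [-0.3, -0.6, 0.4]
width: -0.3
gripper_force: 0.3
```

```bash
cat >> h.py <<'E'
def knob():
    from scipy.spatial.transform import Rotation as R
    im,s=grab('wrist');T=np.eye(4);T[:3,:3]=R.from_euler('xyz',s['tool_rot']).as_matrix();T[:3,3]=s['eef_pos'];im['extrinsics']=T@im['mount']
    c=cv2.connectedComponentsWithStats(red(im)); i=1+np.argmax(c[2][1:,4]); q=onz(im,c[3][i],102)[:2]-C
    print('wrist knob',(q@X).round(1),(q@Y).round(1),c[2][i].tolist()); return im
E
python3 -c "
from h import *
im=knob(); to(3,0,168)
cv2.imwrite('pics/w3.png',im['pixels'][...,::-1])"
```

```text
wrist knob 14.7 -0.0 [349, 278, 44, 59, 1835]
clock 3.65 TCP in cover -9.36 0.36 z 166.82 rot [3.1401e+00 2.0000e-04 1.9393e+00] F -0.21 -0.12 0.19
shift cm [-0.04  1.24 -0.12] turn [0.0015 0.0002 0.0002]
```

View pics/w3.png

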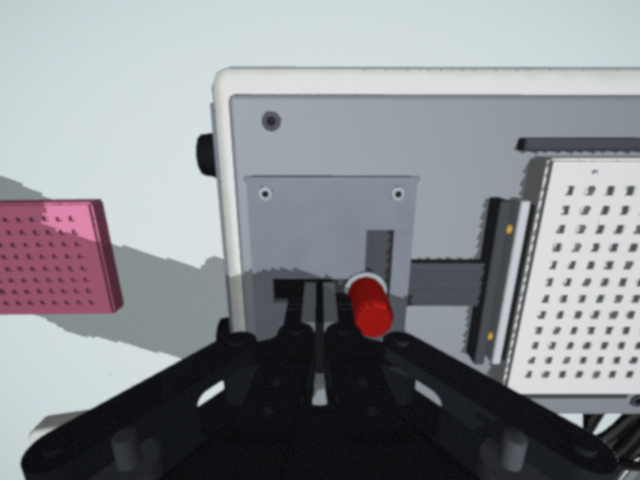

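The knob has moved to about 14.7 in cover x and the bar is near the plate. About 5–6 mm remain to the corner.

Request:
send_rows:
  rows:
    - [[0,0.2,0,0,0,0],[0,0.4,0,0,0,0],[0,0.55,0,0,0,0],[0,0.65,0,0,0,0],[0,0.65,0,0,0,0]]

```text
clock: 4.15
eef_pos: [556.2, -27.7, 166.8]
tool_rot: [-3.141, -0.001, 1.939]
force: [-4.0, -1.2, 2.5]
width: 0.2
gripper_force: 2.2
```

```bash
python3 -c "
from h import *
im=knob(); tell()"
```

```text
wrist knob 19.5 0.0 [349, 279, 43, 59, 1816]
clock 4.2 TCP in cover -4.2 0.34 z 166.79 rot [-3.1408e+00 -5.0000e-04  1.9388e+00] F -4.68 -0.19 1.57
```

Request:
send_rows:
  rows:
    - [[0,0.1,0,0,0,0],[0,0.2,0,0,0,0],[0,0.2,0,0,0,0]]

```text
clock: 4.5
eef_pos: [558.1, -27.0, 166.8]
tool_rot: [-3.141, -0.001, 1.939]
force: [-4.9, -1.5, 2.2]
width: -0.2
gripper_force: 2.5
```

```bash
python3 -c "
from h import *
im=knob(); tell()"
```

```text
wrist knob 21.4 -0.0 [349, 279, 43, 59, 1810]
clock 4.55 TCP in cover -2.25 0.31 z 166.76 rot [-3.1406e+00 -5.0000e-04  1.9388e+00] F -4.54 -0.27 3.38
```

Request:
send_rows:
  rows:
    - [[0,0.1,0,0,0,0],[0,0.2,0,0,0,0],[0,0.2,0,0,0,0]]

```text
clock: 4.85
eef_pos: [558.8, -26.8, 166.8]
tool_rot: [-3.138, -0.001, 1.938]
force: [-7.0, -3.0, 5.2]
width: -0.1
gripper_force: 4.1
```

```bash
python3 -c "
from h import *
im=knob(); tell()"
```

```text
wrist knob 21.8 -0.0 [349, 279, 43, 59, 1796]
clock 4.9 TCP in cover -1.56 0.28 z 166.76 rot [-3.1381e+00 -1.2000e-03  1.9383e+00] F -8.3 0.28 4.31
```

The force jumped and the motion stopped, so the knob is against the end wall of the long leg. I'll back off and go round to its -y side.

Request:
send_rows:
  rows:
    - [[0,-0.8,0,0,0,0],[0,-1.6,0,0,0,0],[-1.5,-1.6,0,0,0,0],[-3,-1.6,0,0,0,0],[-3.5,-1.2,0,0,0,0],[-3.5,0,0,0,0,0],[-3.5,1.2,0,0,0,0],[-3.5,2.1,0,0,0,0],[-3.5,2.1,0,0,0,0]]

```text
clock: 5.8
eef_pos: [594.3, -49.9, 166.7]
tool_rot: [3.14, -0.0, 1.941]
force: [0.7, 0.2, -0.2]
width: -0.1
gripper_force: 0.0
```

```bash
python3 -c "
from h import *
im=knob(); to(21,-21,168)
cv2.imwrite('pics/w4.png',im['pixels'][...,::-1])"
```

```text
wrist knob 20.8 0.1 [290, 209, 43, 53, 1741]
clock 5.85 TCP in cover 22.01 -34.25 z 166.64 rot [ 3.1414e+00 -3.0000e-04  1.9403e+00] F 0.5 -0.43 -0.82
shift cm [ 1.32 -0.1  -0.14] turn [ 0.0002 -0.0003  0.0013]
```

View pics/w4.png

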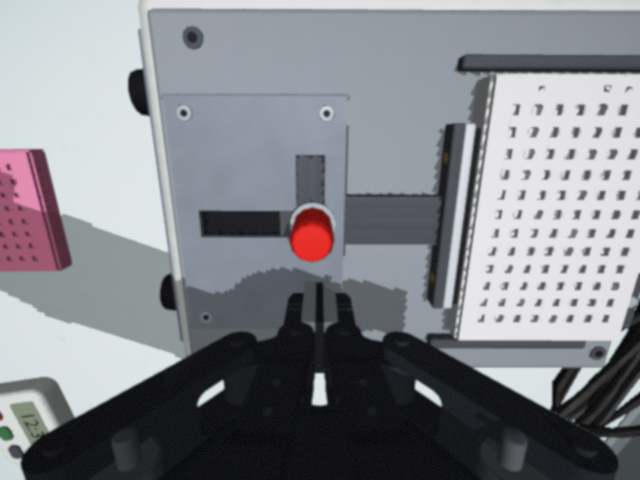

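The knob is at the corner, the plate is against its stops, and the fingers are behind the knob on the -y side. Next I push along the short leg.

Request:
send_rows:
  rows:
    - [[0.6,-0.1,0,0,0,0],[1.1,-0.1,0,0,0,0],[1.5,-0.1,0,0,0,0],[1.9,-0.1,0,0,0,0],[2.3,-0.1,0,0,0,0],[2.7,-0.1,0,0,0,0],[3.1,-0.1,0,0,0,0],[3.4,-0.1,0,0,0,0],[3.4,-0.1,0,0,0,0]]

```text
clock: 6.75
eef_pos: [579.2, -19.3, 166.9]
tool_rot: [-3.142, -0.001, 1.939]
force: [0.3, -0.4, 0.0]
width: 0.0
gripper_force: 0.0
```

```bash
python3 -c "
from h import *
im=knob(); tell()"
```

```text
wrist knob 20.8 19.1 [299, 240, 41, 56, 1821]
clock 6.8 TCP in cover 20.46 -0.22 z 166.9 rot [ 3.1412e+00 -7.0000e-04  1.9392e+00] F 0.4 0.75 -0.18
```

Request:
send_rows:
  rows:
    - [[0.3,0,0,0,0,0],[0.5,0,0,0,0,0],[0.7,0,0,0,0,0],[0.8,0,0,0,0,0],[0.8,0,0,0,0,0]]

```text
clock: 7.3
eef_pos: [576.7, -12.3, 167.0]
tool_rot: [3.141, -0.0, 1.939]
force: [1.1, -0.3, -0.0]
width: 0.1
gripper_force: 0.5
```

```bash
python3 -c "
from h import *
im=knob(); tell()"
```

```text
wrist knob 20.8 26.4 [298, 240, 42, 56, 1816]
clock 7.35 TCP in cover 20.37 7.29 z 166.96 rot [ 3.1412e+00 -1.0000e-04  1.9389e+00] F 1.09 -0.15 -1.05
```

Request:
send_rows:
  rows:
    - [[0.1,0,0,0,0,0],[0.2,0,0,0,0,0],[0.25,0,0,0,0,0],[0.25,0,0,0,0,0]]

```text
clock: 7.75
eef_pos: [576.4, -11.9, 167.0]
tool_rot: [3.14, 0.003, 1.938]
force: [2.3, -5.1, -1.0]
width: -0.2
gripper_force: 2.7
```

```bash
python3 -c "
from h import *
im=knob(); tell()"
```

```text
wrist knob 20.7 26.6 [298, 240, 42, 57, 1824]
clock 7.8 TCP in cover 20.26 7.87 z 167.05 rot [3.1404e+00 2.7000e-03 1.9376e+00] F 0.73 -5.28 -2.5
```

The knob is against the end wall: it moved only 0.5 mm and the force rose to 5 N. I'll retreat in -y, then lift clear.

Request:
send_rows:
  rows:
    - [[-0.8,0,0,0,0,0],[-2,0,0,0,0,0],[-3,0,0,0,0,0],[-3.5,0,-2,0,0,0],[-4,0,-5,0,0,0],[-4,-1,-8,0,0,0],[-4,-2,-10,0,0,0],[-4,-2,-10,0,0,0],[-4,-2,-10,0,0,0]]

```text
clock: 8.7
eef_pos: [571.4, -55.1, 267.0]
tool_rot: [3.141, -0.0, 1.938]
force: [-0.1, 0.4, -0.7]
width: 0.2
gripper_force: 0.0
```

```bash
python3 -c "
from h import *
im=knob(); tell()
cv2.imwrite('pics/w5.png',im['pixels'][...,::-1])"
```

```text
wrist knob 21.2 27.0 [336, 147, 26, 27, 527]
clock 8.75 TCP in cover -0.0 -30.3 z 266.22 rot [-3.1409e+00 -8.0000e-04  1.9386e+00] F -0.35 0.02 -0.43
```

View pics/w5.png

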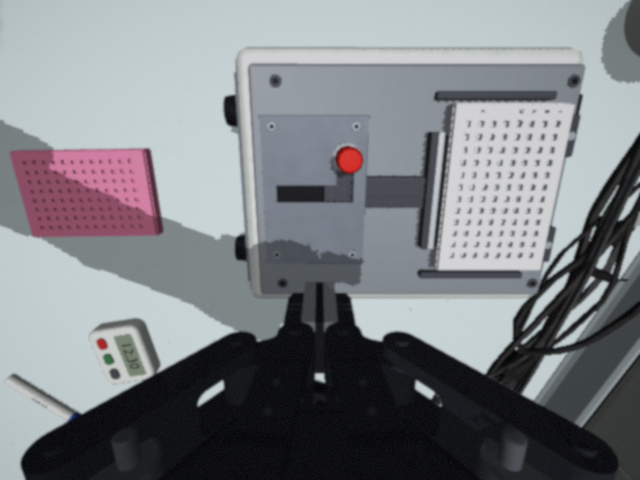

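The knob sits at the end of the short leg (349,160), the plate is clamped against its stops, and the gripper is clear.

```bash
python3 -c "
from h import *
print(ctrl.finish_job())"
```

```text
the job is handed in; nothing more can be done
None
```

I pushed the red knob along the long leg and then to the end wall of the short leg; the plate is clamped against its stops, the arm is clear, and the job was handed in at about 9 s (limit 35 s).

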